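# Display the teal wax panel on the table easel

### The arm

A 6-joint arm with a two-finger parallel gripper is mounted at the origin on the work surface. World frame = base frame: x ahead of the robot, y to its left, z up, the work surface at z = 0. Lengths are in m, angles in rad, forces in N, time in s.
With the tool pointing down it reaches from about 0.25 to 0.725 m from the base axis. Payload 9.7 kg.
Tool frame: the origin (TCP) lies midway between the tips of the shut fingers; the grasp point (between the pads) lies 19 mm behind it (ctrl.tcp_to_grasp is the z of the grasp point in the tool frame, in m); z points along the fingers, y is the direction in which the jaws open and shut (so a half turn about z gives the same grasp; the last joint's range is limited). The gripper opens to 85 mm and grips with 20 to 120 N. Pads are 22 mm wide; open, the fingers measure 114 mm over their backs; the gripper's body (76 mm by 85 mm) begins 54 mm behind the grasp point. The pads swing forward as they close: fully open they stand 13 mm farther back than shut.
Start: joints at [-1.172, 0.087, 0.176, 1.66, 0, 1.571], TCP at [0.214, -0.507, 0.209] pointing down, gripper open.
Joint ranges: [-3.13, 3.13], [-0.85, 1.81], [-1.15, 1.24], [-2.2, 2.28], [-1.44, 1.52], [-3.14, 3.14]. Speed limits (rad/s): [2.22, 2.22, 2.57, 3.14, 3.14, 3.14].

### API

Orientations are given as [roll, pitch, yaw] about the fixed x, y, z axes, in that order (R = Rz(yaw) Ry(pitch) Rx(roll)).
In Python, from station import ctrl gives the robot as it stands. The module is installed in compiled form; this text tells all that it offers.
- The arm moves only by the tool send_rows, never from a script. Its argument "increments" is a list of rows, each a list of 3 entries, a list of its own where there are three numbers: the shift along the tool's x, y, z normalised to -1 to 1, where 1 is 12 cm, then the turn, a rotation vector about the tool's x, y, z normalised to -1 to 1, where 1 is 5 degrees, then the opening, from 0 (shut) to 1 (fully open). A call has 1 to 10 rows; each row shifts and turns the commanded pose from where the row before left it, along the tool's axes as they then stand; what a row does not reach is not made up. A row lasts 1/12 s, in which the tool goes at most 41.7 mm and 7.16 degrees, less where a joint would pass 70% of its speed; a pose out of reach is approached as far as the arm can. A call with a number of a shift or a turn outside -1 to 1 is refused whole. A call with a gripper value outside its range is refused whole. The fingers move at their own pace and stop on an object; "newtons" is the grip in N (left out, the last holds). Time passes only in rows, so rows that do not move let the fingers close. It gives the time, the measured TCP pose, the force and the opening at its end, in the units of the state.
- ctrl.sense(): the state, without advancing time (a new reading comes with each control period).
- ctrl.snapshot(name): name is "scene" or "top"; returns a dict with "image" (384x512x3 uint8, red, green, blue), "z_map" (384x512 float32, m along the optical axis (not along the pixel's ray), 0 where there is no reading), "vfov" (degrees; the focal length in pixels is half the picture's height over the tangent of half this angle, whatever the lens; pixels are square), "cx", "cy" (the principal point, pixels), "dist" ([k1, k2, p1, p2, k3] as OpenCV has them; the pictures are not rectified), "R" (3x3) and "t" (3): a world point X has camera coordinates R X + t. Camera axes: x right, y down, z forward; pixel columns grow to the right and rows downward; lengths in m; the calibration is good to about 2 mm. A picture is of the moment at which its call begins.
- ctrl.finish_job(): hands the job in, once; it reports no verdict.
Trained networks look in a picture, given as the dict that the camera call returned (one of the last four; its "shot" number tells which), for a name from the list of things; names that differ only in an ending like _2 or _b are one class to them, and where a whole thing is asked for, a point or a joint stands for the part that bears it (a point fixed in the world has none). Each returns a list of dicts, best first, with "p" (0 to 1); they miss things now and then, are a little off and sometimes report something else, mostly with a low value. They report only what shows in the picture. A call takes as long as a camera call. They do not tell look-alikes from the thing itself.
- ctrl.spot_in(picture, target): "rect" ([centre column, centre row, width, height] in pixels, round what is visible of it).
- ctrl.masks_of(picture, target): "region" (384x512 bool, what is visible of it) and "rect" ([centre column, centre row, width, height] in pixels, round what is visible of it).
The state is a dict: "t": time; "joints": joint angles; "qvel": joint speeds; "effort": joint torques, N m; "tcp_pos": TCP position; "eef_rot": TCP orientation; "wrist_force": force on the tool from outside, world axes, zero at the start; "moment": the same for the moment, N m; "finger_gap": finger opening in m.
Only numpy, scipy, OpenCV 4.12 (cv2) and the standard library are available. Lean on these libraries where they do the work, as an engineer would, in place of code of your own. Each camera call takes 0.05 s, during which the arm holds its last target. There are 200 camera calls.

### The job

Take the teal painted panel out of the drying rack and put it on the table easel, painted face outward. Stand it on the easel's ledge, flat against both leaning rails and slid along the ledge until its side edge is flush against the brass stop, then let go and leave it there. The wax is fresh: lower it gently onto the ledge rather than letting it drop, do not press it hard against the easel, and leave the other panels and the things on the table where they are.

Things in the scene. Friction and masses are not known exactly. Their poses are not given: they have to be found in the camera images.
- panel_teal: Rigid wax painting with teal edges; face cream and teal, dark trees, a copper-brown band. 14 mm thick (x), 150 wide (y), 120 high (z), 0.13 to 0.25 kg. Origin: centre of its bottom edge; x out of the painted face, z up to its top edge. Starts upright in one of the rack's three slots, face away from the robot (roughly +x). Can be gripped across its thickness at the top edge.
- teal_face (a point): Centre of the teal panel's painted face, (7, 0, 60) mm in the panel's frame.
- teal_top (a point): Centre of the teal panel's top edge, (0, 0, 120) mm in the panel's frame.
- rack: Fixed wooden drying rack, 215 (x) by 130 mm (y), base 10 mm thick; origin centre of underside. Three slots at x = -65, 0, +65 mm, each 18 mm wide between two 6 mm fins that run along y and reach 55 mm above the table, open at both ends. A panel stands in each on the base, top at 130 mm, about 50 mm free between neighbours.
- easel_frame: Leaning part of the fixed wooden table easel. It faces away from the robot; its top leans 30 deg from vertical towards the robot. Origin: foot of the back plane, centre, 12 mm above the table. x: normal of the back plane, outward and upward from its face; y: along the ledge; z: up the slope. Behind it, struts and runners reach 155 mm towards the robot. Panel home: its origin at x 7, y -5 mm.
- rail_top (a point): Point between the tops of the easel's two rails, (0, 0, 165) mm in easel_frame, same axes. The rails' fronts are the back plane x = 0; each is 22 mm wide, 14 thick, centred at y = +51 and -51 mm, z 0 to 165 mm. The 80 mm gap between them is open but for a crossbar at z 56 to 74 mm, so above that a finger can pass behind a panel.
- ledge_lowest (a point): Point (0, 0, 20) mm in easel_frame: lowest place of the ledge floor. The ledge is clamped at an unreported height, its floor anywhere at z 20 to 70 mm: find it by touch or sight. It stands square to the back plane, floor 24 mm deep (x 0 to 24), y -95 to 95, then a lip 6 mm thick, 6 mm above the floor. It holds firm (slips only above 80 N).
- stop_face (a point): Point on the plane of the brass stop, (12, -80, 50) mm in easel_frame, same axes. The stop is a fixed block 10 mm thick on the ledge's -y end; its flat face looks to +y at y = -80 mm; 60 mm tall above the ledge floor wherever the ledge is, 24 mm deep.
- panel_orange: Bystander panel with orange edges, same size and axes as the teal one, in another slot of the rack.
- panel_plum: Bystander panel with dark plum edges, same size and axes as the teal one, in another slot of the rack.
- foil_tray: Bystander: empty aluminium tray with a yellow-stained floor, 95 x 65 x 30 mm, on the table beyond the gap between rack and easel. Origin: centre of its underside.
- ink_jar: Bystander: small jar with black cap, 42 mm across, 60 mm tall, between rack and easel on the robot's side. Origin: centre of its underside.
- water_bottle: Bystander: bottle 72 mm across, 200 mm tall, to the right of the easel. Origin: centre of its underside.
- brush: Bystander: brush 180 mm long, lying flat beyond the easel.
- brush_mug: Bystander: blue mug 72 mm across, 90 mm tall, left of the rack. Origin: centre of its underside.
Mind the look-alikes: they are no part of the job. Leave any blue or green look-alike of the part that bears easel_frame alone.

How it is judged:
By the outcome, as a careful person would: the job done as asked, in the order asked, and still so for the second after the job is handed in, with the robot touching nothing.
It also fails if it takes over 53 s, if anything falls off the work surface, if the arm or the gripper's body presses on something with over 40 N, if the wrist force passes 120 N, or if a joint passes its speed limit or range.

## Working session

There is one attempt and no reset: what is moved stays moved. The work goes in short steps, Python scripts to look and compute and a tool call to move; the robot and the scene stay as the last step left them, time stands still between calls to the robot, and variables do not carry over. Pictures are saved under pics/ and viewed, about 8 in all and at most 12, crops included, and the job is handed in when it is done.

Besides the shell and the picture viewer there is one more tool, called after ">>>" by a JSON object that holds its "name" and its "arguments". send_rows: Moves the arm, as the interface text tells. Its arguments: {"type":"object","properties":{"increments":{"type":"array"},"newtons":{"type":"number"}},"required":["increments"]}

```bash
mkdir -p pics
cat > h.py <<'E'
import numpy as np, cv2
from station import ctrl
from scipy.spatial.transform import Rotation as Ro
def K(s):
    f=192/np.tan(np.radians(s["vfov"])/2); return np.array([[f,0,s["cx"]],[0,f,s["cy"]],[0,0,1.]])
def cloud(s):
    v,u=np.mgrid[0:384,0:512]
    p=cv2.undistortPoints(np.stack([u,v],-1).reshape(-1,1,2).astype(float),K(s),np.array(s["dist"])).reshape(384,512,2)
    z=s["z_map"].astype(float)
    c=np.dstack([p*z[...,None],z])
    w=(c-np.array(s["t"]))@np.array(s["R"]); w[z==0]=np.nan
    return w
def proj(s,X):
    return cv2.projectPoints(np.atleast_2d(X).astype(float),cv2.Rodrigues(np.array(s["R"]))[0],np.array(s["t"],float),K(s),np.array(s["dist"]))[0][:,0]
def save(s,n,crop=None,k=1):
    im=s["image"][...,::-1]
    if crop: im=im[crop[1]:crop[3],crop[0]:crop[2]]
    cv2.imwrite("pics/"+n,cv2.resize(im,None,fx=k,fy=k,interpolation=cv2.INTER_CUBIC))
E
python3 - <<'E'
from h import *
import pickle
ims=[]
for n in("scene","top"):
    s=ctrl.snapshot(n); pickle.dump(s,open(n+"0.pkl","wb")); ims.append(s["image"])
    w=cloud(s)
    print(n,"cam",-np.array(s["R"]).T@np.array(s["t"]))
    for t in("panel_teal","panel_orange","panel_plum","rack","easel_frame","ink_jar","foil_tray","water_bottle","brush_mug"):
        for d in ctrl.masks_of(s,t)[:2]:
            m=d["region"]; print(t,round(d["p"],2),np.round(d["rect"]),m.sum(),np.round(np.nanmedian(w[m],0),3),np.round(np.nanpercentile(w[m],[3,97],axis=0),3).tolist())
    save(s,n+"0.png",k=1.5)
print(ctrl.sense(),ctrl.tcp_to_grasp)
E
```

```text
scene cam [1.12144917 0.41938578 1.01539465]
panel_teal 0.93 [311. 258.  56.  45.] 1120 [0.62  0.236 0.105] [[0.606, 0.164, 0.053], [0.631, 0.303, 0.132]]
panel_teal 0.23 [403. 300.  38.  42.] 937 [0.56  0.485 0.059] [[0.541, 0.455, 0.006], [0.606, 0.516, 0.092]]
panel_orange 0.67 [114. 150.  33.  55.] 1057 [ 0.654 -0.464  0.106] [[0.618, -0.526, 0.011], [0.678, -0.448, 0.2]]
panel_orange 0.57 [320. 238.  57.  39.] 1097 [0.556 0.225 0.103] [[0.543, 0.153, 0.054], [0.567, 0.293, 0.132]]
panel_plum 0.78 [325. 222.  50.  48.] 1032 [0.491 0.219 0.103] [[0.478, 0.146, 0.057], [0.502, 0.286, 0.132]]
panel_plum 0.62 [168. 236.  51.  42.] 614 [ 0.735 -0.165  0.018] [[0.669, -0.187, 0.004], [0.833, -0.137, 0.022]]
rack 0.82 [306. 274.  49.  32.] 904 [0.634 0.24  0.013] [[0.621, 0.178, 0.006], [0.658, 0.297, 0.056]]
rack 0.4 [114. 151.  32.  55.] 1000 [ 0.654 -0.462  0.11 ] [[0.621, -0.491, 0.011], [0.678, -0.448, 0.201]]
easel_frame 0.91 [212. 163.  50.  64.] 1127 [ 0.499 -0.193  0.077] [[0.448, -0.268, 0.015], [0.55, -0.105, 0.149]]
easel_frame 0.69 [380. 185.  70.  69.] 1413 [0.26  0.266 0.
[... 1919 characters left out ...]
.54, 0.457, -0.001], [0.605, 0.523, 0.092]]
{'t': 1.0, 'joints': array([-1.17199389e+00,  8.69162826e-02,  1.75917682e-01,  1.65982482e+00,
       -1.68200114e-06,  1.57079855e+00]), 'qvel': array([ 0.00074133,  0.00098674, -0.00120422, -0.00091852,  0.00130786,
       -0.00077067]), 'effort': array([-9.43265986e-04, -5.20104218e+01,  4.64873171e+01,  1.57080107e-03,
       -7.39673692e-05, -2.79812546e-07]), 'tcp_pos': array([ 0.21357016, -0.50683363,  0.2094843 ]), 'eef_rot': array([-3.14156556e+00,  1.68206149e-06,  3.98800212e-01]), 'wrist_force': array([0.24191649, 0.26405567, 0.83233095]), 'moment': array([0.00122214, 0.05101772, 0.00058555]), 'finger_gap': 0.08548057333174433} -0.0187
```

View pics/scene0.png

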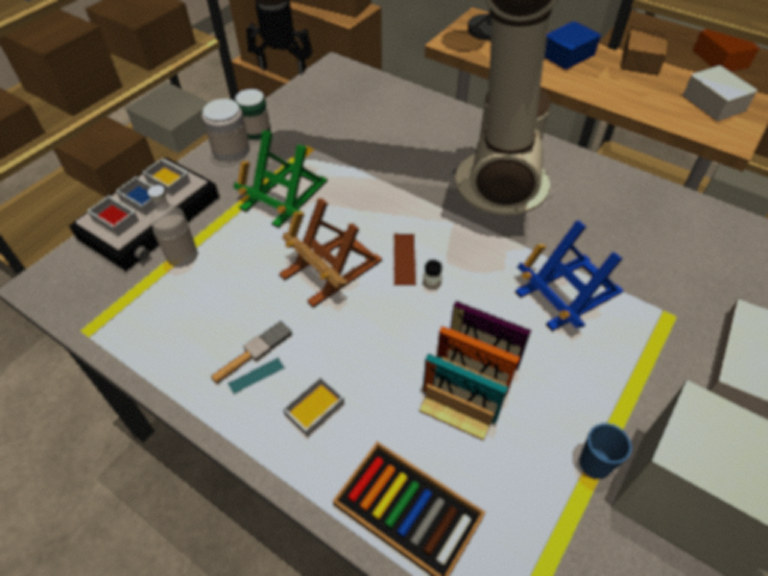

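View pics/top0.png

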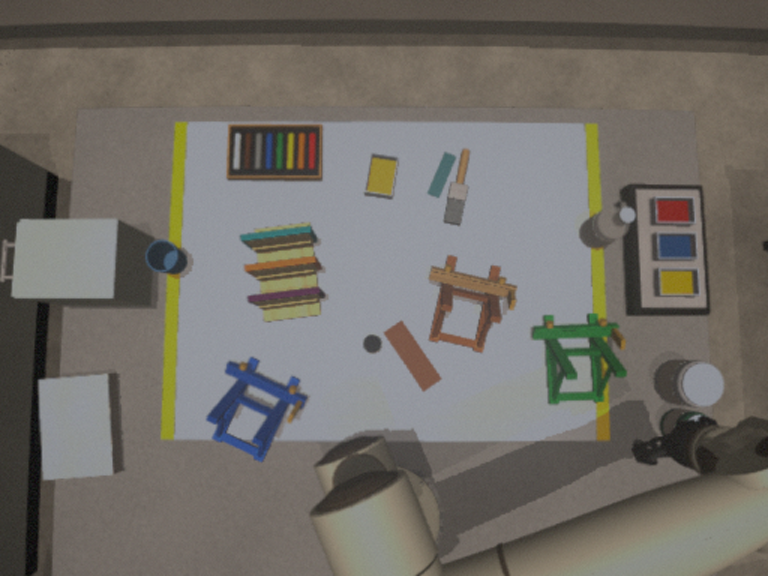

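The scene shows three easels: green at (280,180), brown at (333,255) and blue at (570,275) in the enlarged scene view. The target is the brown wooden one, since blue and green are look-alikes. The teal panel is at (465,385), in the +x slot of the rack. The flat teal strip at (257,375) is not a panel.

```bash
cat > fit.py <<'E'
from h import *
import pickle
from scipy.optimize import least_squares
S={n:pickle.load(open(n+"0.pkl","rb")) for n in("scene","top")}
W={n:cloud(S[n]) for n in S}
# teal panel
for n,s in S.items():
    w=W[n]; hsv=cv2.cvtColor(s["image"],cv2.COLOR_RGB2HSV)
    m=(abs(w[...,0]-.612)<.04)&(abs(w[...,1]-.235)<.1)&(w[...,2]>.123)
    p=w[m]; vx,vy,x0,y0=cv2.fitLine(p[:,:2].astype(np.float32),cv2.DIST_HUBER,0,.01,.01).ravel()
    d=np.array([vx,vy])*np.sign(vy); a=(p[:,:2]-[x0,y0])@d; b=(p[:,:2]-[x0,y0])@[d[1],-d[0]]
    lo,hi=np.percentile(a,[1,99]); print(n,"panel top n",m.sum(),"dir",d,"ctr",np.array([x0,y0])+d*(lo+hi)/2+0*b.mean(),"len",hi-lo,"thick",np.percentile(b,[3,97]),"z",np.median(p[:,2]))
    m=(abs(w[...,0]-.612)<.04)&(abs(w[...,1]-.235)<.06)&(w[...,2]>.065)&(w[...,2]<.118)
    p=w[m]; 
    if m.sum()>30:
        A=np.c_[p[:,1:],np.ones(len(p))]; c=np.linalg.lstsq(A,p[:,0],rcond=None)[0]; r=p[:,0]-A@c
        k=abs(r)<.006; c=np.linalg.lstsq(A[k],p[k,0],rcond=None)[0]; print(" face x= %.3f y + %.3f z + %.4f"%tuple(c),k.sum(),"x at top ctr",c@[.232,.13,1])
# easel
P=[]
for n in S:
    w=W[n]; P.append(w[(w[...,0]>.4)&(w[...,0]<.58)&(w[...,1]>-.31)&(w[...,1]<-.07)&(w[...,2]>.012)&(w[...,2]<.2)])
P=np.vstack(P)
def box(q,lo,hi):
    lo,hi=np.array(lo),np.array(hi); d=abs(q-(lo+hi)/2)-(hi-lo)/2
    return np.linalg.norm(np.maximum(d,0),axis=1)+np.minimum(d.max(1),0)
def toe(v,P):
    x,y,yaw=v[:3]; R=Ro.from_euler("ZY",[yaw,-np.pi/6]).as_matrix(); return (P-[x,y,.012])@R
def f(v,Q):
    q=toe(v,Q); h=v[3]
    return np.min([abs(box(q,*b)) for b in [([-.014,.04,0],[0,.062,.165]),([-.014,-.062,0],[0,-.04,.165]),([-.014,-.04,.056],[0,.04,.074]),([0,-.095,h-.008],[.03,.095,h]),([.024,-.095,h],[.03,.095,h+.006]),([0,-.09,h],[.024,-.08,h+.06])]],0)
best=None
for yaw in(-.2,0,.2):
  for h in (.03,.045,.06):
    v=np.array([.525,-.19,yaw,h])
    for i in range(6):
        q=toe(v,P); k=(q[:,0]>-.02+.0)&(q[:,0]<.06)&(abs(q[:,1])<.11)&(q[:,2]<.18)
        r=least_squares(f,v,args=(P[k],),loss="soft_l1",f_scale=.003); v=r.x
    if best is None or r.cost/k.sum()<best[0]: best=(r.cost/k.sum(),v,k.sum(),np.median(f(v,P[k])))
print(best); np.save("easel.npy",best[1])
v=best[1];R=Ro.from_euler("ZY",[v[2],-np.pi/6]).as_matrix(); o=np.array([v[0],v[1],.012])
E2=lambda p:np.array(p)@R.T+o
h=v[3]
pts=[[0,51,0],[0,51,165],[0,-51,0],[0,-51,165],[24,95,h*1e3],[24,-95,h*1e3],[0,-80,h*1e3],[0,-80,h*1e3+60],[24,-80,h*1e3+60]]
s=S["scene"]; im=s["image"].copy(); im=cv2.resize(im,None,fx=4,fy=4,interpolation=cv2.INTER_CUBIC)
for p in proj(s,E2(np.array(pts)/1e3)): cv2.circle(im,tuple(int(c*4+2) for c in p),4,(255,0,255),1)
cv2.imwrite("pics/e.png",np.hstack([im[450:900,640:1100],im[850:1300,1080:1400]])[...,::-1])
# profile of points on ledge near y in +-30mm
q=toe(v,P); k=(abs(q[:,1])<.035)&(q[:,0]>.004)&(q[:,0]<.05)
print(np.round(q[k][::max(1,k.sum()//25)][:,[0,2]]*1e3))
E
python3 fit.py
```

```text
scene panel top n 348 dir [-0.1292044  0.991618 ] ctr [0.61631694 0.23355525] len 0.145276549695248 thick [-0.00796809  0.00666014] z 0.12944574363518335
 face x= -0.134 y + -0.000 z + 0.6532 464 x at top ctr 0.6221493194336771
top panel top n 214 dir [-0.12747753  0.99184144] ctr [0.61297957 0.23379256] len 0.1437939922645735 thick [-0.00677798  0.00723009] z 0.1284908693671193
 face x= -0.129 y + 0.002 z + 0.6363 130 x at top ctr 0.6066630515471471
(np.float64(4.707131042648718e-06), array([ 0.53257757, -0.19112811, -0.22797283,  0.05714267]), np.int64(2388), np.float64(0.0014268296975167433))
[[31. 62.]
 [29. 60.]
 [28. 62.]
 [27. 64.]
 [15. 58.]
 [ 9. 56.]
 [ 5. 55.]
 [28. 47.]
 [31. 49.]
 [30. 48.]
 [29. 50.]
 [29. 55.]
 [26. 58.]
 [26. 64.]
 [18. 56.]
 [26. 56.]
 [16. 51.]
 [26. 56.]
 [15. 57.]
 [25. 62.]
 [10. 54.]
 [21. 61.]
 [10. 56.]
 [17. 53.]
 [12. 54.]
 [ 9. 55.]]
```

View pics/e.png

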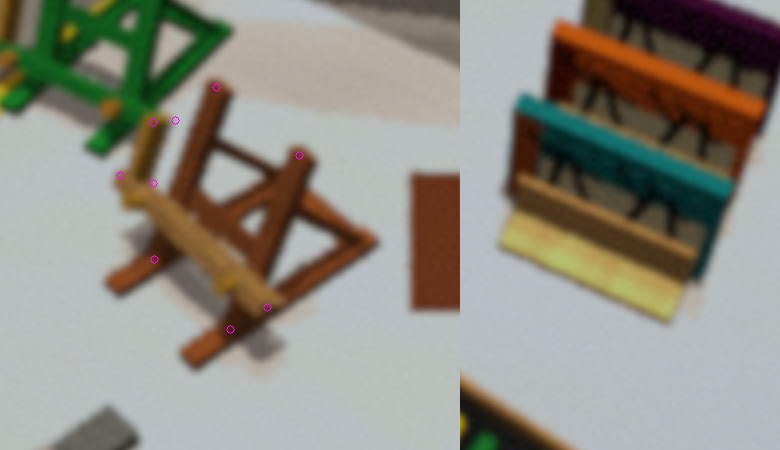

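The crop confirms both targets: the panel with teal edges and dark trees in the +x slot, and the brown easel with its brass stop (about (145,150) in the crop). The model fit overlays the rails well. Next I plan the approach.

```bash
cat >> h.py <<'E'
def Rt(yaw,tilt=0.): # panel frame -> tool rotation
    return Ro.from_euler("ZY",[yaw,-tilt]).as_matrix()@np.array([[0,1,0],[1,0,0],[0,0,-1.]])
def plan(p,R,n,p0=None,R0=None):
    st=ctrl.sense()
    if p0 is None: p0,R0=st["tcp_pos"],Ro.from_euler("xyz",st["eef_rot"]).as_matrix()
    w=Ro.from_matrix(R0.T@R).as_rotvec()/n; dR=Ro.from_rotvec(w).as_matrix()
    A=sum(np.linalg.matrix_power(dR,k) for k in range(n))
    d=np.linalg.solve(A,R0.T@(np.array(p)-p0))
    print(n,"rows shift",np.round(d/.12,4).tolist(),"turn",np.round(np.degrees(w)/5,4).tolist(),"mm/row",np.round(np.linalg.norm(d)*1e3,1))
E
python3 -c "
from h import *
plan([.615,.234,.22],Rt(.129),24)"
```

```text
24 rows shift [0.3138, -0.0163, -0.0037] turn [-0.0, -0.0, -0.6212] mm/row 37.7
```

>>> {"name": "send_rows", "arguments": {"increments": [[[0.314, -0.016, -0.004], [0, 0, -0.621], 0.5], [[0.314, -0.016, -0.004], [0, 0, -0.621], 0.5], [[0.314, -0.016, -0.004], [0, 0, -0.621], 0.5], [[0.314, -0.016, -0.004], [0, 0, -0.621], 0.5], [[0.314, -0.016, -0.004], [0, 0, -0.621], 0.5], [[0.314, -0.016, -0.004], [0, 0, -0.621], 0.5], [[0.314, -0.016, -0.004], [0, 0, -0.621], 0.5], [[0.314, -0.016, -0.004], [0, 0, -0.621], 0.5]], "newtons": 35}}

```text
t: 1.67
tcp_pos: [0.4552, -0.3268, 0.2132]
eef_rot: [3.141, -0.0, 0.835]
wrist_force: [0.4, -0.6, -0.1]
finger_gap: 0.0429
```

>>> {"name": "send_rows", "arguments": {"increments": [[[0.314, -0.016, -0.004], [0, 0, -0.621], 0.5], [[0.314, -0.016, -0.004], [0, 0, -0.621], 0.5], [[0.314, -0.016, -0.004], [0, 0, -0.621], 0.5], [[0.314, -0.016, -0.004], [0, 0, -0.621], 0.5], [[0.314, -0.016, -0.004], [0, 0, -0.621], 0.5], [[0.314, -0.016, -0.004], [0, 0, -0.621], 0.5], [[0.314, -0.016, -0.004], [0, 0, -0.621], 0.5], [[0.314, -0.016, -0.004], [0, 0, -0.621], 0.5]]}}

```text
t: 2.33
tcp_pos: [0.5976, -0.0632, 0.217]
eef_rot: [3.142, -0.0, 1.269]
wrist_force: [0.7, -0.9, -0.0]
finger_gap: 0.0428
```

>>> {"name": "send_rows", "arguments": {"increments": [[[0.314, -0.016, -0.004], [0, 0, -0.621], 0.5], [[0.314, -0.016, -0.004], [0, 0, -0.621], 0.5], [[0.314, -0.016, -0.004], [0, 0, -0.621], 0.5], [[0.314, -0.016, -0.004], [0, 0, -0.621], 0.5], [[0.314, -0.016, -0.004], [0, 0, -0.621], 0.5], [[0.314, -0.016, -0.004], [0, 0, -0.621], 0.5], [[0.314, -0.016, -0.004], [0, 0, -0.621], 0.5], [[0.314, -0.016, -0.004], [0, 0, -0.621], 0.5], [[0, 0, 0], [0, 0, 0], 0.5], [[0, 0, 0], [0, 0, 0], 0.5]]}}

```text
t: 3.17
tcp_pos: [0.6157, 0.2361, 0.2205]
eef_rot: [-3.141, 0.0, 1.703]
wrist_force: [0.5, 0.0, -0.5]
finger_gap: 0.043
```

```bash
python3 -c "
from h import *
print(ctrl.sense())
plan([.614,.234,.096],Rt(.129),8)"
```

```text
{'t': 3.1667, 'joints': array([3.66149436e-01, 3.74885938e-01, 5.39512425e-01, 1.73614410e+00,
       6.44266205e-06, 1.80501103e+00]), 'qvel': array([-0.05088667, -0.01796119, -0.01112697,  0.0028018 , -0.00832635,
        0.00063073]), 'effort': array([ 2.67185256e+00, -6.85199618e+01,  4.61268461e+01, -7.13728624e-02,
        2.03136066e-01,  8.55525141e-03]), 'tcp_pos': array([0.61566206, 0.23607152, 0.22045879]), 'eef_rot': array([-3.14088957e+00,  1.61128133e-04,  1.70273111e+00]), 'wrist_force': array([ 0.48415432,  0.00637531, -0.53347766]), 'moment': array([-0.0522974 , -0.05527018, -0.01369323]), 'finger_gap': 0.042993257001191006}
8 rows shift [-0.0019, -0.0019, 0.1296] turn [-0.001, 0.0002, 0.0042] mm/row 15.6
```

>>> {"name": "send_rows", "arguments": {"increments": [[[-0.002, -0.002, 0.13], [0, 0, 0], 0.5], [[-0.002, -0.002, 0.13], [0, 0, 0], 0.5], [[-0.002, -0.002, 0.13], [0, 0, 0], 0.5], [[-0.002, -0.002, 0.13], [0, 0, 0], 0.5], [[-0.002, -0.002, 0.13], [0, 0, 0], 0.5], [[-0.002, -0.002, 0.13], [0, 0, 0], 0.5], [[-0.002, -0.002, 0.13], [0, 0, 0], 0.5], [[-0.002, -0.002, 0.13], [0, 0, 0], 0.5], [[0, 0, 0], [0, 0, 0], 0.5]]}}

```text
t: 3.92
tcp_pos: [0.6134, 0.2299, 0.0929]
eef_rot: [-3.137, 0.001, 1.697]
wrist_force: [-0.4, -0.3, -0.7]
finger_gap: 0.0428
```

>>> {"name": "send_rows", "arguments": {"increments": [[[0, 0, 0], [0, 0, 0], 0.3], [[0, 0, 0], [0, 0, 0], 0.25], [[0, 0, 0], [0, 0, 0], 0.2], [[0, 0, 0], [0, 0, 0], 0.15], [[0, 0, 0], [0, 0, 0], 0.1], [[0, 0, 0], [0, 0, 0], 0], [[0, 0, 0], [0, 0, 0], 0], [[0, 0, 0], [0, 0, 0], 0]], "newtons": 35}}

```text
t: 4.58
tcp_pos: [0.6152, 0.2317, 0.0978]
eef_rot: [3.139, 0.0, 1.699]
wrist_force: [-0.4, -2.4, 6.4]
finger_gap: 0.0128
```

```bash
python3 -c "
from h import *
s=ctrl.sense(); print(s['wrist_force'],s['moment'],s['finger_gap'])
plan(s['tcp_pos']+[0,0,.2],Rt(.129),10)
v=np.load('easel.npy');print(v)
plan([.45,-.15,.33],Rt(v[2]),16,s['tcp_pos']+[0,0,.2],Rt(.129))"
```

```text
[-0.38542595 -2.41803121  6.40857878] [-0.46010337  0.08343128  0.03337022] 0.012845451318885977
10 rows shift [-0.0, 0.0002, -0.1667] turn [0.0026, 0.0001, -0.0006] mm/row 20.0
[ 0.53257757 -0.19112811 -0.22797283  0.05714267]
16 rows shift [-0.203, -0.0788, -0.0168] turn [0.0, 0.0, 0.2557] mm/row 26.2
```

>>> {"name": "send_rows", "arguments": {"increments": [[[0, 0, -0.08], [0, 0, 0], 0], [[0, 0, -0.15], [0, 0, 0], 0], [[0, 0, -0.167], [0, 0, 0], 0], [[0, 0, -0.167], [0, 0, 0], 0], [[0, 0, -0.2], [0, 0, 0], 0], [[0, 0, -0.2], [0, 0, 0], 0], [[0, 0, -0.25], [0, 0, 0], 0], [[0, 0, -0.25], [0, 0, 0], 0], [[0, 0, -0.2], [0, 0, 0], 0], [[0, 0, 0], [0, 0, 0], 0]]}}

```text
t: 5.42
tcp_pos: [0.6149, 0.2321, 0.3019]
eef_rot: [3.135, -0.002, 1.7]
wrist_force: [-0.1, 0.3, -1.1]
finger_gap: 0.0129
```

Run:
```python
from h import *
s=ctrl.sense(); print(s['tcp_pos'],s['eef_rot'],s['wrist_force'],s['moment'],s['finger_gap'])
v=np.load('easel.npy')
plan([.45,-.15,.33],Rt(v[2]),16)
p=ctrl.snapshot("scene"); w=cloud(p); save(p,"held.png",(240,100,440,300),3)
# panel bottom/extent in tool frame
R=Rt(.129); q=(w-s['tcp_pos'])@R; m=(abs(q[...,0])<.1)&(abs(q[...,1])<.012)&(q[...,2]>-.03)&(q[...,2]<.13)
print(m.sum(),np.nanpercentile(q[m],[1,5,50,95,99],axis=0))
```

```text
[0.61488842 0.23207605 0.30189702] [ 3.13463085e+00 -1.82084323e-03  1.69956855e+00] [-0.08273203  0.26013504 -1.08001193] [ 0.06325084  0.03315765 -0.02707602] 0.012857732559548973
16 rows shift [-0.2032, -0.0785, -0.0152] turn [0.0047, -0.0022, 0.2555] mm/row 26.2
1906 [[-0.07164369  0.00465439 -0.02880082]
 [-0.06552059  0.00583913 -0.02453668]
 [ 0.00591871  0.00743375  0.02436855]
 [ 0.07019701  0.00901615  0.07955385]
 [ 0.07570421  0.00959097  0.08518388]]
```

View pics/held.png

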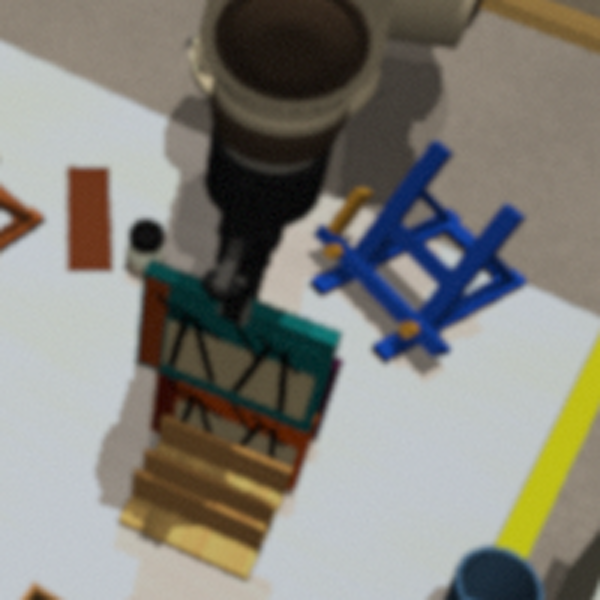

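Held cleanly: the teal panel is upright in the fingers (crop 160–340, 265–430), and the orange and plum panels are undisturbed in the rack. Next is the carry.

```bash
cat >> h.py <<'E'
G=np.array([.002,0,.0875])  # panel origin in tool frame
def easel():
    v=np.load('easel.npy'); return v,Ro.from_euler("ZY",[v[2],-np.pi/6]).as_matrix(),np.array([v[0],v[1],.012])
def tcp_for(x,y,z):
    v,Re,o=easel(); R=Rt(v[2],np.pi/6); return o+Re@np.array([x,y,z])-R@G,R
def where():
    s=ctrl.sense(); v,Re,o=easel(); R=Ro.from_euler("xyz",s["eef_rot"]).as_matrix()
    print("panel in easel mm",np.round(Re.T@(s["tcp_pos"]+R@G-o)*1e3,1),"ang err deg",np.round(np.degrees(Ro.from_matrix(Rt(v[2],np.pi/6).T@R).as_rotvec()),2),"F easel",np.round(Re.T@s["wrist_force"],1),"M",np.round(Re.T@s["moment"],2),"gap",s["finger_gap"],"t",s["t"])
E
python3 - <<'E'
from h import *
p,R=tcp_for(.045,.015,.13); print(p)
plan(p,R,20)
# path check
st=ctrl.sense()
E
```

```text
[ 0.46754218 -0.16269422  0.22286053]
20 rows shift [-0.1667, -0.0625, 0.0197] turn [-0.2943, -0.0546, 0.1993] mm/row 21.5
```

Run:
```python
from h import *
p,R=tcp_for(.045,.015,.19); print(p)
plan(p,R,20)
```

```text
[ 0.43831838 -0.15591412  0.27482205]
20 rows shift [-0.165, -0.0692, -0.0047] turn [-0.2943, -0.0546, 0.1993] mm/row 21.5
```

>>> {"name": "send_rows", "arguments": {"increments": [[[-0.165, -0.069, -0.005], [-0.294, -0.055, 0.199], 0], [[-0.165, -0.069, -0.005], [-0.294, -0.055, 0.199], 0], [[-0.165, -0.069, -0.005], [-0.294, -0.055, 0.199], 0], [[-0.165, -0.069, -0.005], [-0.294, -0.055, 0.199], 0], [[-0.165, -0.069, -0.005], [-0.294, -0.055, 0.199], 0], [[-0.165, -0.069, -0.005], [-0.294, -0.055, 0.199], 0], [[-0.165, -0.069, -0.005], [-0.294, -0.055, 0.199], 0], [[-0.165, -0.069, -0.005], [-0.294, -0.055, 0.199], 0], [[-0.165, -0.069, -0.005], [-0.294, -0.055, 0.199], 0], [[-0.165, -0.069, -0.005], [-0.294, -0.055, 0.199], 0]]}}

```text
t: 6.3
tcp_pos: [0.5407, 0.0293, 0.2935]
eef_rot: [2.883, 0.025, 1.521]
wrist_force: [-0.4, -1.5, -1.8]
finger_gap: 0.0128
```

>>> {"name": "send_rows", "arguments": {"increments": [[[-0.165, -0.069, -0.005], [-0.294, -0.055, 0.199], 0], [[-0.165, -0.069, -0.005], [-0.294, -0.055, 0.199], 0], [[-0.165, -0.069, -0.005], [-0.294, -0.055, 0.199], 0], [[-0.165, -0.069, -0.005], [-0.294, -0.055, 0.199], 0], [[-0.165, -0.069, -0.005], [-0.294, -0.055, 0.199], 0], [[-0.165, -0.069, -0.005], [-0.294, -0.055, 0.199], 0], [[-0.165, -0.069, -0.005], [-0.294, -0.055, 0.199], 0], [[-0.165, -0.069, -0.005], [-0.294, -0.055, 0.199], 0], [[-0.165, -0.069, -0.005], [-0.294, -0.055, 0.199], 0], [[-0.165, -0.069, -0.005], [-0.294, -0.055, 0.199], 0]]}}

```text
t: 7.13
tcp_pos: [0.4367, -0.1566, 0.2723]
eef_rot: [2.623, 0.003, 1.343]
wrist_force: [0.8, -0.4, -1.6]
finger_gap: 0.0127
```

>>> {"name": "send_rows", "arguments": {"increments": [[[0, 0, 0], [0, 0, 0], 0], [[0, 0, 0], [0, 0, 0], 0]]}}

```text
t: 7.3
tcp_pos: [0.4366, -0.1568, 0.2727]
eef_rot: [2.624, 0.003, 1.341]
wrist_force: [-0.1, 0.1, -1.8]
finger_gap: 0.0128
```

Run:
```python
from h import *
where(); print(ctrl.sense()["joints"])
p,R=tcp_for(.024,.020,.085); print(p); plan(p,R,10)
```

```text
panel in easel mm [ 42.2  13.5 188.9] ang err deg [ 0.33 -0.22  0.01] F easel [-1.   0.1 -1.5] M [ 0.01  0.72 -0.02] gap 0.012818558368459718 t 7.3
[-0.39741705 -0.6367155  -0.37879455  1.31647171  0.07977015  1.42345953]
[ 0.47287406 -0.15879844  0.17338938]
10 rows shift [0.0054, -0.0153, 0.0866] turn [-0.0066, 0.0044, -0.0002] mm/row 10.6
```

>>> {"name": "send_rows", "arguments": {"increments": [[[0.005, -0.015, 0.087], [-0.007, 0.004, 0], 0], [[0.005, -0.015, 0.087], [-0.007, 0.004, 0], 0], [[0.005, -0.015, 0.087], [-0.007, 0.004, 0], 0], [[0.005, -0.015, 0.087], [-0.007, 0.004, 0], 0], [[0.005, -0.015, 0.087], [-0.007, 0.004, 0], 0], [[0.005, -0.015, 0.087], [-0.007, 0.004, 0], 0], [[0.005, -0.015, 0.087], [-0.007, 0.004, 0], 0], [[0.005, -0.015, 0.087], [-0.007, 0.004, 0], 0], [[0.005, -0.015, 0.087], [-0.007, 0.004, 0], 0], [[0.005, -0.015, 0.087], [-0.007, 0.004, 0], 0]]}}

```text
t: 8.13
tcp_pos: [0.475, -0.1588, 0.1737]
eef_rot: [2.616, 0.001, 1.345]
wrist_force: [0.5, 0.5, -2.3]
finger_gap: 0.0131
```

>>> {"name": "send_rows", "arguments": {"increments": [[[0, 0, 0], [0, 0, 0], 0], [[0, 0, 0], [0, 0, 0], 0]]}}

```text
t: 8.3
tcp_pos: [0.4745, -0.1587, 0.174]
eef_rot: [2.617, 0.0, 1.345]
wrist_force: [0.2, 0.3, -1.8]
finger_gap: 0.013
```

Run:
```python
from h import *
import pickle
where()
p=ctrl.snapshot("scene"); w=cloud(p); v,Re,o=easel(); q=(w-o)@Re
im=cv2.resize(p["image"],None,fx=5,fy=5,interpolation=cv2.INTER_CUBIC)
pts=np.array([[0,-.051,0],[0,-.08,v[3]],[.024,-.08,v[3]],[.024,.095,v[3]],[.024,-.08,v[3]+.06]])
for c in proj(p,pts@Re.T+o): cv2.circle(im,tuple(int(a*5+2) for a in c),5,(255,0,255),1)
cv2.imwrite("pics/hov.png",im[600:1100,800:1450][...,::-1])
# face plane of panel
m=(abs(q[...,1]-.02)<.065)&(q[...,2]>.10)&(q[...,2]<.165)&(q[...,0]>.01)&(q[...,0]<.055)
P=q[m];A=np.c_[P[:,1:],np.ones(len(P))]
for i in range(3):
    c=np.linalg.lstsq(A,P[:,0],rcond=None)[0]; k=abs(P[:,0]-A@c)<.004; P,A=P[k],A[k]
print("face x",c,len(P))
m=(q[...,0]>.015)&(q[...,0]<.04)&(q[...,2]>.10)&(q[...,2]<.19); print("y ext",np.percentile(q[m][:,1],[2,98]))
# stop points
m=(q[...,0]>-.003)&(q[...,0]<.03)&(q[...,1]<-.065)&(q[...,1]>-.1)&(q[...,2]>.07); print("stop",m.sum(),np.percentile(q[m],[5,50,95],axis=0))
m=(abs(q[...,1])<.09)&(q[...,0]>.003)&(q[...,0]<.02)&(abs(q[...,2]-v[3])<.012);print("floor",m.sum(),np.median(q[m],0))
```

```text
panel in easel mm [25.7 20.5 84.7] ang err deg [-0.04  0.04 -0.11] F easel [-0.8  0.3 -1.6] M [-0.02  0.66  0.02] gap 0.012999706689140144 t 8.3
face x [-0.00188568  0.0160966   0.03061197] 619
y ext [-0.08595704  0.75591713]
stop 89 [[ 0.00529309 -0.08960176  0.07242227]
 [ 0.01692    -0.08147504  0.09703272]
 [ 0.02502236 -0.07842872  0.11560329]]
floor 115 [0.00918281 0.00207913 0.05711071]
```

View pics/hov.png

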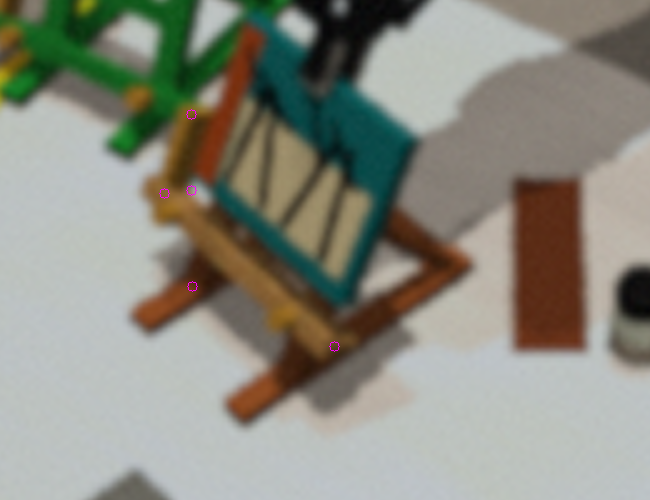

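Everything agrees: the panel's face plane and the stop match the model, and the panel hangs above the ledge. Moving in over the ledge close to the rails, then lowering.

>>> {"name": "send_rows", "arguments": {"increments": [[[-0.03, -0.03, 0], [0, 0, 0], 0], [[-0.03, -0.03, 0], [0, 0, 0], 0], [[-0.03, -0.03, 0], [0, 0, 0], 0], [[-0.02, -0.02, 0.02], [0, 0, 0], 0], [[0, 0, 0.03], [0, 0, 0], 0], [[0, 0, 0.03], [0, 0, 0], 0], [[0, 0, 0.03], [0, 0, 0], 0], [[0, 0, 0.02], [0, 0, 0], 0], [[0, 0, 0], [0, 0, 0], 0], [[0, 0, 0], [0, 0, 0], 0]]}}

```text
t: 9.18
tcp_pos: [0.4682, -0.1707, 0.1543]
eef_rot: [2.617, 0.0, 1.345]
wrist_force: [0.6, 0.1, -2.4]
finger_gap: 0.0126
```

```bash
python3 -c "
from h import *
where();p,R=tcp_for(.010,.004,.060);plan(p,R,6)"
```

```text
panel in easel mm [13.   7.5 69.4] ang err deg [-0.07  0.05 -0.13] F easel [-0.7  0.2 -2.4] M [-0.03  0.77 -0.04] gap 0.012553218819841418 t 9.1833
6 rows shift [-0.0047, -0.004, 0.013] turn [0.0024, -0.0015, 0.0043] mm/row 1.7
```

Gentle lowering, ~1 mm per row, in short calls.

>>> {"name": "send_rows", "arguments": {"increments": [[[0, -0.004, 0.012], [0, 0, 0], 0], [[0, -0.004, 0.012], [0, 0, 0], 0], [[0, -0.004, 0.012], [0, 0, 0], 0], [[0, -0.004, 0.012], [0, 0, 0], 0], [[0, 0, 0.01], [0, 0, 0], 0], [[0, 0, 0.01], [0, 0, 0], 0], [[0, 0, 0], [0, 0, 0], 0]]}}

```text
t: 9.77
tcp_pos: [0.4706, -0.1714, 0.1463]
eef_rot: [2.616, 0.001, 1.345]
wrist_force: [0.1, -0.5, -2.3]
finger_gap: 0.0129
```

>>> {"name": "send_rows", "arguments": {"increments": [[[0, 0, 0.008], [0, 0, 0], 0], [[0, 0, 0.008], [0, 0, 0], 0], [[0, 0, 0], [0, 0, 0], 0]]}}

```text
t: 10.02
tcp_pos: [0.4715, -0.1716, 0.1448]
eef_rot: [2.616, 0.001, 1.345]
wrist_force: [-0.1, 0.1, -2.3]
finger_gap: 0.0131
```

```bash
python3 -c "
from h import *
where()"
```

```text
panel in easel mm [11.2  7.2 59.4] ang err deg [-0.09  0.03 -0.11] F easel [-1.2  0.1 -1.9] M [0.03 0.76 0.01] gap 0.013148369566108438 t 10.0167
```

>>> {"name": "send_rows", "arguments": {"increments": [[[0, 0, 0.008], [0, 0, 0], 0], [[0, 0, 0.008], [0, 0, 0], 0], [[0, 0, 0], [0, 0, 0], 0]]}}

```text
t: 10.27
tcp_pos: [0.4724, -0.1718, 0.1431]
eef_rot: [2.616, 0.001, 1.345]
wrist_force: [0.0, -0.1, -2.7]
finger_gap: 0.0129
```

>>> {"name": "send_rows", "arguments": {"increments": [[[0, 0, 0.008], [0, 0, 0], 0], [[0, 0, 0], [0, 0, 0], 0]]}}

```text
t: 10.43
tcp_pos: [0.4731, -0.172, 0.1427]
eef_rot: [2.616, 0.001, 1.345]
wrist_force: [-0.6, 0.3, -1.9]
finger_gap: 0.0129
```

```bash
python3 -c "
from h import *
where()"
```

```text
panel in easel mm [11.6  7.2 56.9] ang err deg [-0.13  0.02 -0.12] F easel [-1.5  0.2 -1.3] M [-0.05  0.77  0.01] gap 0.012912041418265371 t 10.4333
```

>>> {"name": "send_rows", "arguments": {"increments": [[[0, 0, 0.008], [0, 0, 0], 0], [[0, 0, 0], [0, 0, 0], 0]]}}

```text
t: 10.6
tcp_pos: [0.4737, -0.1722, 0.1431]
eef_rot: [2.614, 0.001, 1.345]
wrist_force: [-6.3, 1.6, 6.8]
finger_gap: 0.0128
```

>>> {"name": "send_rows", "arguments": {"increments": [[[0, 0, 0.008], [0, 0, 0], 0], [[0, 0, 0], [0, 0, 0], 0]]}}

```text
t: 10.77
tcp_pos: [0.4744, -0.1724, 0.1434]
eef_rot: [2.613, 0.001, 1.345]
wrist_force: [-12.9, 3.2, 14.5]
finger_gap: 0.0129
```

```bash
python3 -c "
from h import *
where()"
```

```text
panel in easel mm [13.4  7.1 56.8] ang err deg [-0.29  0.   -0.13] F easel [-4.2  0.2 19.1] M [0.18 1.65 0.04] gap 0.01286128701753854 t 10.7667
```

Ledge contact is at z ≈ 56.9 mm, as the fit said. Easing off to a light touch, then going towards the rails.

>>> {"name": "send_rows", "arguments": {"increments": [[[0, 0, -0.008], [0, 0, 0], 0], [[0, 0, -0.008], [0, 0, 0], 0], [[0, -0.01, 0], [0, 0, 0], 0], [[0, -0.01, 0], [0, 0, 0], 0], [[0, -0.01, 0], [0, 0, 0], 0], [[0, 0, 0], [0, 0, 0], 0], [[0, 0, 0], [0, 0, 0], 0]]}}

```text
t: 11.35
tcp_pos: [0.4699, -0.1713, 0.1408]
eef_rot: [2.616, 0.001, 1.345]
wrist_force: [-1.1, 0.4, 1.6]
finger_gap: 0.0131
```

```bash
python3 -c "
from h import *
where()"
```

```text
panel in easel mm [ 7.8  7.2 56.8] ang err deg [-0.12  0.03 -0.12] F easel [-0.2  0.2  1.9] M [-0.01  0.54 -0.02] gap 0.01314511573013951 t 11.35
```

>>> {"name": "send_rows", "arguments": {"increments": [[[-0.015, -0.003, 0], [0, 0, 0], 0], [[-0.015, -0.003, 0], [0, 0, 0], 0], [[-0.015, 0, 0], [0, 0, 0], 0], [[-0.015, 0, 0], [0, 0, 0], 0], [[-0.01, 0, 0], [0, 0, 0], 0], [[0, 0, 0], [0, 0, 0], 0]]}}

```text
t: 11.85
tcp_pos: [0.4678, -0.1787, 0.1412]
eef_rot: [2.615, -0.001, 1.346]
wrist_force: [-3.4, 9.3, 7.6]
finger_gap: 0.0131
```

>>> {"name": "send_rows", "arguments": {"increments": [[[-0.008, 0, 0], [0, 0, 0], 0], [[-0.008, 0, 0], [0, 0, 0], 0], [[0, 0, 0], [0, 0, 0], 0]]}}

```text
t: 12.1
tcp_pos: [0.4677, -0.1798, 0.142]
eef_rot: [2.614, -0.003, 1.348]
wrist_force: [-6.7, 13.5, 11.9]
finger_gap: 0.013
```

```bash
python3 -c "
from h import *
where()"
```

```text
panel in easel mm [ 8.4 -1.2 57.9] ang err deg [-0.24  0.27 -0.17] F easel [-2.3 11.6 15.1] M [2.64 0.92 0.01] gap 0.013040869751856008 t 12.1
```

>>> {"name": "send_rows", "arguments": {"increments": [[[0.008, 0, -0.005], [0, 0, 0], 0], [[0, 0, 0], [0, 0, 0], 0], [[0, 0, 0], [0, 0, 0], 0]]}}

```text
t: 12.35
tcp_pos: [0.4669, -0.1802, 0.1406]
eef_rot: [2.616, 0.0, 1.345]
wrist_force: [-0.4, 1.5, 1.6]
finger_gap: 0.0128
```

Run:
```python
from h import *
where()
p=ctrl.snapshot("scene"); t=ctrl.snapshot("top")
im=lambda s,x0,y0,w,h,k:cv2.resize(s["image"][y0:y0+h,x0:x0+w],None,fx=k,fy=k,interpolation=cv2.INTER_CUBIC)
cv2.imwrite("pics/stop.png",np.hstack([im(p,170,118,65,82,7),im(t,280,160,48,82,7)])[...,::-1])
v,Re,o=easel()
for s in(p,t):
    q=(cloud(s)-o)@Re
    m=(q[...,0]>-.005)&(q[...,0]<.02)&(abs(q[...,2]-.15)<.025)&(abs(q[...,1])<.11); print("panel y ext",m.sum(),np.percentile(q[m][:,1],[1,99]))
    m=(q[...,0]>.008)&(q[...,0]<.02)&(abs(q[...,2]-.09)<.02)&(q[...,1]<-.03)&(q[...,1]>-.1)
    print(np.round(np.c_[q[m][:,1],q[m][:,0]][np.argsort(q[m][:,1])][::4]*1e3).astype(int).tolist())
```

```text
panel in easel mm [ 6.9 -2.1 57.1] ang err deg [-0.1   0.04 -0.12] F easel [0.2 1.4 1.8] M [0.44 0.33 0.05] gap 0.01282732123770745 t 12.35
panel y ext 572 [-0.07555275  0.07368116]
[[-93, 19], [-82, 17], [-82, 11], [-81, 18], [-80, 17], [-80, 11], [-78, 18], [-75, 13], [-74, 13], [-73, 11], [-70, 15], [-68, 13], [-66, 16], [-66, 10], [-65, 18], [-64, 13], [-61, 13], [-60, 14], [-58, 15], [-56, 14], [-55, 15], [-54, 18], [-52, 15], [-51, 13], [-48, 11], [-47, 14], [-46, 13], [-44, 16], [-43, 16], [-42, 13], [-40, 14], [-38, 17], [-37, 13], [-36, 14], [-33, 14], [-32, 16], [-30, 16]]
panel y ext 298 [-0.07537295  0.07398576]
[[-84, 19], [-80, 14], [-79, 12], [-73, 11], [-70, 11], [-68, 11], [-64, 12], [-61, 12], [-59, 12], [-56, 10], [-53, 9], [-51, 12], [-47, 12], [-44, 12], [-41, 11], [-39, 10], [-36, 11], [-34, 12], [-32, 11]]
```

View pics/stop.png

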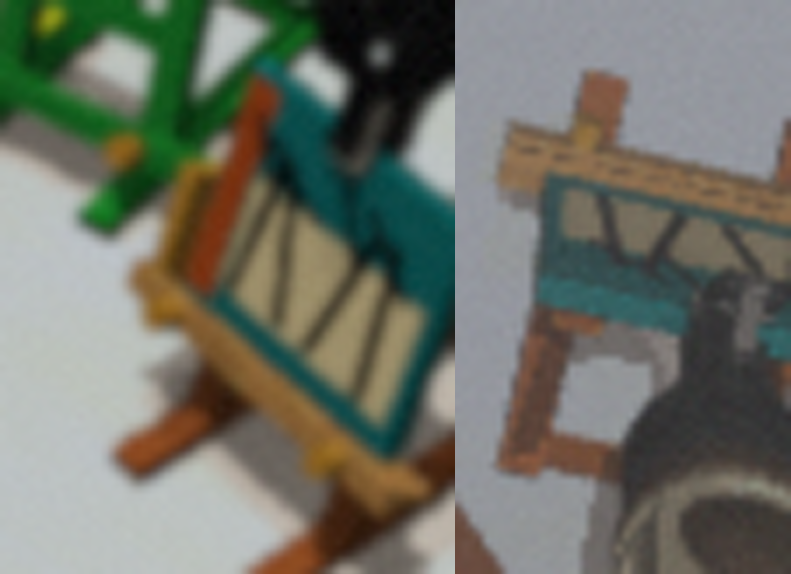

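The view shows the panel beside the stop, but the earlier sideways force was mostly ledge friction. I'll unload slightly and slide further.

>>> {"name": "send_rows", "arguments": {"increments": [[[0, 0, -0.004], [0, 0, 0], 0], [[-0.008, 0, 0], [0, 0, 0], 0], [[-0.008, 0, 0], [0, 0, 0], 0], [[0, 0, 0], [0, 0, 0], 0], [[0, 0, 0], [0, 0, 0], 0]]}}

```text
t: 12.87
tcp_pos: [0.4661, -0.1821, 0.141]
eef_rot: [2.617, 0.001, 1.344]
wrist_force: [2.2, -0.2, -2.1]
finger_gap: 0.0132
```

```bash
python3 -c "
from h import *
where()"
```

```text
panel in easel mm [ 6.8 -4.2 57.6] ang err deg [-0.08  0.02 -0.1 ] F easel [ 0.9  0.3 -2.9] M [0.19 0.21 0.09] gap 0.013199494186216323 t 12.8667
```

>>> {"name": "send_rows", "arguments": {"increments": [[[-0.008, 0, 0], [0, 0, 0], 0], [[-0.008, 0, 0], [0, 0, 0], 0], [[0, 0, 0], [0, 0, 0], 0]]}}

```text
t: 13.12
tcp_pos: [0.4658, -0.1835, 0.1412]
eef_rot: [2.616, -0.0, 1.345]
wrist_force: [2.1, 3.9, 0.0]
finger_gap: 0.013
```

>>> {"name": "send_rows", "arguments": {"increments": [[[-0.008, 0, 0], [0, 0, 0], 0], [[0, 0, 0], [0, 0, 0], 0]]}}

```text
t: 13.28
tcp_pos: [0.4658, -0.1838, 0.1415]
eef_rot: [2.616, -0.002, 1.347]
wrist_force: [0.2, 8.6, 1.4]
finger_gap: 0.0127
```

```bash
python3 -c "
from h import *
where()"
```

```text
panel in easel mm [ 7.2 -5.6 58.1] ang err deg [-0.12  0.19 -0.14] F easel [-0.9  8.4  2.1] M [ 1.95  0.58 -0.04] gap 0.012661327623545361 t 13.2833
```

The stop is reached at y ≈ −5.4, matching the home value of −5. Easing the side force and setting it down.

>>> {"name": "send_rows", "arguments": {"increments": [[[0.006, 0, 0], [0, 0, 0], 0], [[0, 0, 0.004], [0, 0, 0], 0], [[0, 0, 0.003], [0, 0, 0], 0], [[0, 0, 0], [0, 0, 0], 0], [[0, 0, 0], [0, 0, 0], 0]]}}

```text
t: 13.7
tcp_pos: [0.4663, -0.1835, 0.141]
eef_rot: [2.616, -0.001, 1.346]
wrist_force: [-0.3, 8.2, 3.5]
finger_gap: 0.0131
```

```bash
python3 -c "
from h import *
where()"
```

```text
panel in easel mm [ 7.3 -5.4 57.3] ang err deg [-0.14  0.12 -0.14] F easel [-0.1  7.9  4.1] M [1.49 0.59 0.04] gap 0.013058925978458239 t 13.7
```

>>> {"name": "send_rows", "arguments": {"increments": [[[0.005, 0, -0.002], [0, 0, 0], 0], [[0, 0, 0], [0, 0, 0], 0], [[0, 0, 0], [0, 0, 0], 0]], "newtons": 20}}

```text
t: 13.95
tcp_pos: [0.4663, -0.1835, 0.141]
eef_rot: [2.616, 0.0, 1.345]
wrist_force: [-0.5, 5.0, 1.4]
finger_gap: 0.0128
```

```bash
python3 -c "
from h import *
where()"
```

```text
panel in easel mm [ 7.2 -5.4 57.4] ang err deg [-0.13  0.05 -0.12] F easel [-0.7  4.8  2. ] M [0.98 0.42 0.05] gap 0.012820448082989884 t 13.95
```

>>> {"name": "send_rows", "arguments": {"increments": [[[0, 0, 0], [0, 0, 0], 0.16], [[0, 0, 0], [0, 0, 0], 0.18], [[0, 0, 0], [0, 0, 0], 0.2], [[0, 0, 0], [0, 0, 0], 0.24], [[0, 0, 0], [0, 0, 0], 0.28], [[0, 0, 0], [0, 0, 0], 0.32], [[0, 0, 0], [0, 0, 0], 0.35], [[0, 0, 0], [0, 0, 0], 0.35]]}}

```text
t: 14.62
tcp_pos: [0.4661, -0.1837, 0.1407]
eef_rot: [2.616, 0.001, 1.345]
wrist_force: [0.1, -0.2, 0.5]
finger_gap: 0.03
```

>>> {"name": "send_rows", "arguments": {"increments": [[[0, 0, -0.05], [0, 0, 0], 0.35], [[0, 0, -0.1], [0, 0, 0], 0.35], [[0, 0, -0.15], [0, 0, 0], 0.35], [[0, 0, -0.2], [0, 0, 0], 0.35], [[0, 0, -0.2], [0, 0, 0], 0.35], [[0, 0, -0.2], [0, 0, 0], 0.35], [[0, 0, -0.2], [0, 0, 0], 0.35], [[0, 0, 0], [0, 0, 0], 0.35]]}}

```text
t: 15.28
tcp_pos: [0.4012, -0.1688, 0.2606]
eef_rot: [2.61, 0.002, 1.344]
wrist_force: [-0.0, -0.5, 1.2]
finger_gap: 0.0303
```

```bash
cat > chk.py <<'E'
from h import *
import sys
where()
p=ctrl.snapshot("scene"); t=ctrl.snapshot("top")
im=lambda s,x0,y0,w,h,k:cv2.resize(s["image"][y0:y0+h,x0:x0+w],None,fx=k,fy=k,interpolation=cv2.INTER_CUBIC)
cv2.imwrite("pics/"+sys.argv[1],np.hstack([im(p,170,118,65,82,7),im(t,280,160,48,82,7)])[...,::-1])
v,Re,o=easel()
for s in(p,t):
    q=(cloud(s)-o)@Re
    m=(q[...,0]>-.005)&(q[...,0]<.03)&(abs(q[...,2]-.15)<.025)&(abs(q[...,1])<.11); print("panel y ext",m.sum(),np.percentile(q[m][:,1],[1,99]))
    m=(abs(q[...,1]+.005)<.065)&(abs(q[...,2]-.12)<.045)&(q[...,0]<.04)&(q[...,0]>0)
    P=q[m];A=np.c_[P[:,1:],np.ones(len(P))]
    for i in range(4):
        c=np.linalg.lstsq(A,P[:,0],rcond=None)[0]; k=abs(P[:,0]-A@c)<.005; P,A=P[k],A[k]
    print("face slopes y,z",c[:2],"x at centre",c@[-.005,.117,1],len(P))
    m=(abs(q[...,1])<.07)&(q[...,0]<.03)&(q[...,0]>-.01)&(q[...,2]>.1)&(q[...,2]<.2); print("top z",np.percentile(q[m][:,2],98))
E
python3 chk.py rel.png
```

```text
panel in easel mm [  9.8  -6.1 194.3] ang err deg [-0.48 -0.07 -0.15] F easel [ 0.7 -0.4  1. ] M [ 0.01  0.43 -0.02] gap 0.03028287580564692 t 15.2833
panel y ext 592 [-0.07626033  0.07115114]
face slopes y,z [-0.00117656 -0.00070882] x at centre 0.013960211519189433 831
top z 0.17739078213436896
panel y ext 404 [-0.07736441  0.07139302]
face slopes y,z [ 0.00093764 -0.00062199] x at centre 0.01124191899850639 477
top z 0.17931869414836388
```

View pics/rel.png

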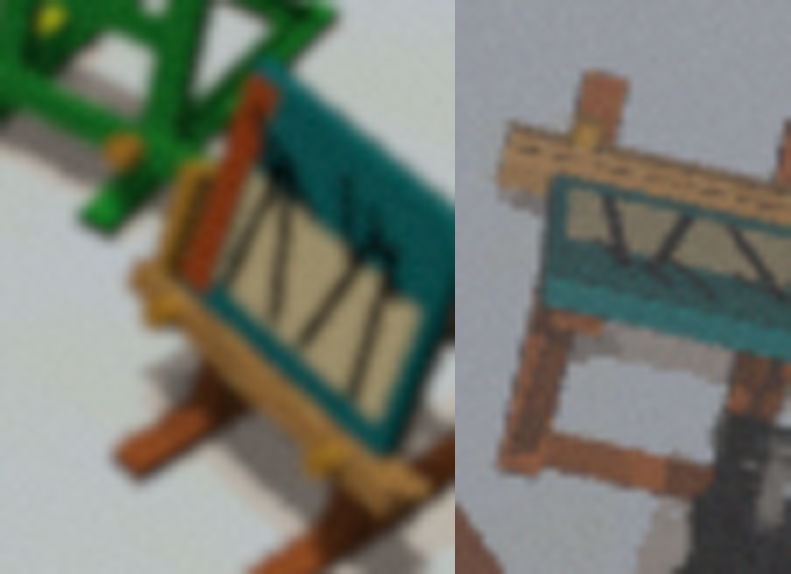

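The panel is released. It is flat on the rails (face slopes under 0.1°, face at x ≈ 14 mm) and on the ledge (top at about 177 mm). Flushness with the stop is uncertain by about 1 mm, so I'll give the +y edge a light nudge with shut fingers.

Run:
```python
from h import *
v,Re,o=easel(); R=Rt(v[2],np.pi/6)
a=o+Re@[.008,.100,.270]; b=o+Re@[.008,.100,.127]
plan(a,R,4); plan(b,R,6,a,R); print(a,b)
```

```text
4 rows shift [0.2248, 0.0016, 0.0163] turn [0.0116, 0.0007, 0.0057] mm/row 27.0
6 rows shift [0.0, -0.0, 0.1986] turn [0.0, 0.0, 0.0] mm/row 23.8
[ 0.43041976 -0.06477081  0.24982686] [ 0.50006981 -0.08093005  0.12598523]
```

>>> {"name": "send_rows", "arguments": {"increments": [[[0.225, 0, 0.016], [0, 0, 0], 0], [[0.225, 0, 0.016], [0, 0, 0], 0], [[0.225, 0, 0.016], [0, 0, 0], 0], [[0.225, 0, 0.016], [0, 0, 0], 0], [[0, 0, 0], [0, 0, 0], 0], [[0, 0, 0], [0, 0, 0], 0]]}}

```text
t: 15.88
tcp_pos: [0.4297, -0.0624, 0.2468]
eef_rot: [2.618, 0.001, 1.349]
wrist_force: [-0.4, 0.6, -0.5]
finger_gap: -0.0003
```

>>> {"name": "send_rows", "arguments": {"increments": [[[0, 0, 0.199], [0, 0, 0], 0], [[0, 0, 0.199], [0, 0, 0], 0], [[0, 0, 0.199], [0, 0, 0], 0], [[0, 0, 0.199], [0, 0, 0], 0], [[0, 0, 0.199], [0, 0, 0], 0], [[0, 0, 0.199], [0, 0, 0], 0], [[0, 0, 0], [0, 0, 0], 0], [[0, 0, 0], [0, 0, 0], 0]]}}

```text
t: 16.55
tcp_pos: [0.4985, -0.0815, 0.1224]
eef_rot: [2.62, 0.001, 1.343]
wrist_force: [-0.2, 0.3, 0.5]
finger_gap: 0.0002
```

```bash
cat >> h.py <<'E'
def tip():
    s=ctrl.sense(); v,Re,o=easel(); print("tip easel mm",np.round(Re.T@(s["tcp_pos"]-o)*1e3,1),"F easel",np.round(Re.T@s["wrist_force"],1),"gap",s["finger_gap"],"t",s["t"])
E
python3 -c "
from h import *
tip()"
```

```text
tip easel mm [  5.   99.  124.6] F easel [0.  0.2 0.6] gap 0.00023553963556180368 t 16.55
```

>>> {"name": "send_rows", "arguments": {"increments": [[[-0.03, 0.005, 0], [0, 0, 0], 0], [[-0.03, 0.005, 0], [0, 0, 0], 0], [[-0.03, 0.005, 0], [0, 0, 0], 0], [[-0.02, 0, 0], [0, 0, 0], 0], [[0, 0, 0], [0, 0, 0], 0]]}}

```text
t: 16.97
tcp_pos: [0.4982, -0.0943, 0.1261]
eef_rot: [2.615, 0.001, 1.344]
wrist_force: [0.4, 0.5, -0.2]
finger_gap: -0.0006
```

>>> {"name": "send_rows", "arguments": {"increments": [[[-0.01, 0, 0], [0, 0, 0], 0], [[-0.01, 0, 0], [0, 0, 0], 0], [[0, 0, 0], [0, 0, 0], 0]]}}

```text
t: 17.22
tcp_pos: [0.4976, -0.0961, 0.1252]
eef_rot: [2.616, 0.001, 1.345]
wrist_force: [0.2, -0.4, 0.4]
finger_gap: 0.0
```

```bash
python3 -c "
from h import *
tip()"
```

```text
tip easel mm [  8.5  84.7 125.8] F easel [ 0.5 -0.3  0.2] gap 3.58773795432058e-05 t 17.2167
```

>>> {"name": "send_rows", "arguments": {"increments": [[[-0.01, 0, 0], [0, 0, 0], 0], [[-0.01, 0, 0], [0, 0, 0], 0], [[0, 0, 0], [0, 0, 0], 0]]}}

```text
t: 17.47
tcp_pos: [0.4971, -0.0984, 0.1251]
eef_rot: [2.616, 0.001, 1.345]
wrist_force: [-1.6, -0.4, 0.6]
finger_gap: -0.0002
```

>>> {"name": "send_rows", "arguments": {"increments": [[[-0.008, 0, 0], [0, 0, 0], 0], [[0, 0, 0], [0, 0, 0], 0]]}}

```text
t: 17.63
tcp_pos: [0.4969, -0.0994, 0.1251]
eef_rot: [2.616, 0.001, 1.345]
wrist_force: [-0.6, 0.1, -0.1]
finger_gap: 0.0
```

>>> {"name": "send_rows", "arguments": {"increments": [[[-0.006, 0, 0], [0, 0, 0], 0], [[0, 0, 0], [0, 0, 0], 0]]}}

```text
t: 17.8
tcp_pos: [0.4967, -0.1, 0.1251]
eef_rot: [2.616, 0.001, 1.345]
wrist_force: [-0.0, -0.3, -0.3]
finger_gap: 0.0001
```

```bash
python3 -c "
from h import *
tip()"
```

```text
tip easel mm [  8.5  80.7 125.8] F easel [-0.1 -0.3 -0.3] gap 0.0001309363192687625 t 17.8
```

>>> {"name": "send_rows", "arguments": {"increments": [[[-0.006, 0, 0], [0, 0, 0], 0], [[0, 0, 0], [0, 0, 0], 0]]}}

```text
t: 17.97
tcp_pos: [0.4966, -0.1004, 0.1252]
eef_rot: [2.616, -0.0, 1.345]
wrist_force: [-0.0, 3.3, 0.6]
finger_gap: 0.0002
```

>>> {"name": "send_rows", "arguments": {"increments": [[[-0.006, 0, 0], [0, 0, 0], 0], [[0, 0, 0], [0, 0, 0], 0]]}}

```text
t: 18.13
tcp_pos: [0.4967, -0.1005, 0.1254]
eef_rot: [2.616, -0.001, 1.347]
wrist_force: [1.0, 8.5, 0.9]
finger_gap: 0.0002
```

>>> {"name": "send_rows", "arguments": {"increments": [[[-0.006, 0, 0], [0, 0, 0], 0], [[0, 0, 0], [0, 0, 0], 0]]}}

```text
t: 18.3
tcp_pos: [0.4967, -0.1006, 0.1256]
eef_rot: [2.616, -0.002, 1.348]
wrist_force: [0.8, 11.6, 3.0]
finger_gap: 0.0002
```

```bash
python3 -c "
from h import *
tip()"
```

```text
tip easel mm [  8.9  80.1 126.1] F easel [-0.1 11.5  3.5] gap 0.00017354946656664827 t 18.3
```

The force rises steadily with no travel, so the panel is solid against the stop. Backing away sideways, then up and clear.

>>> {"name": "send_rows", "arguments": {"increments": [[[0.01, 0, 0], [0, 0, 0], 0], [[0.03, 0, 0], [0, 0, 0], 0], [[0.06, 0, 0], [0, 0, 0], 0], [[0.06, 0, -0.1], [0, 0, 0], 0], [[0, 0, -0.2], [0, 0, 0], 0], [[0, 0, -0.25], [0, 0, 0], 0], [[0, 0, -0.25], [0, 0, 0], 0], [[0, 0, -0.25], [0, 0, 0], 0], [[0, 0, -0.2], [0, 0, 0], 0], [[0, 0, 0], [0, 0, 0], 0]]}}

```text
t: 19.13
tcp_pos: [0.4272, -0.0661, 0.2607]
eef_rot: [2.609, 0.0, 1.345]
wrist_force: [0.9, 0.3, 1.8]
finger_gap: -0.0001
```

```bash
python3 chk.py fin.png
python3 - <<'E'
from h import *
s=ctrl.snapshot("scene"); save(s,"all.png",k=1.5); w=cloud(s)
for t in("panel_orange","panel_plum","ink_jar","foil_tray","water_bottle","brush_mug"):
    for d in ctrl.masks_of(s,t)[:1]: print(t,round(d["p"],2),np.round(np.nanmedian(w[d["region"]],0),3))
E
```

```text
panel in easel mm [ 11.8 100.  193.3] ang err deg [-0.52  0.05 -0.1 ] F easel [1.6 0.5 1.2] M [-0.01  0.42 -0.05] gap -9.948117259095579e-05 t 19.1333
panel y ext 594 [-0.07749609  0.07101275]
face slopes y,z [-0.00355517  0.00851177] x at centre 0.014114717766114502 825
top z 0.17715018811842703
panel y ext 399 [-0.07741434  0.07123701]
face slopes y,z [8.23843471e-05 9.43667281e-04] x at centre 0.011234958700432288 472
top z 0.179142032791645
panel_orange 0.67 [0.556 0.224 0.102]
panel_plum 0.66 [0.491 0.217 0.104]
ink_jar 0.71 [0.397 0.036 0.047]
foil_tray 0.98 [0.771 0.009 0.007]
water_bottle 0.95 [ 0.653 -0.463  0.105]
brush_mug 0.89 [0.558 0.485 0.059]
```

View pics/all.png

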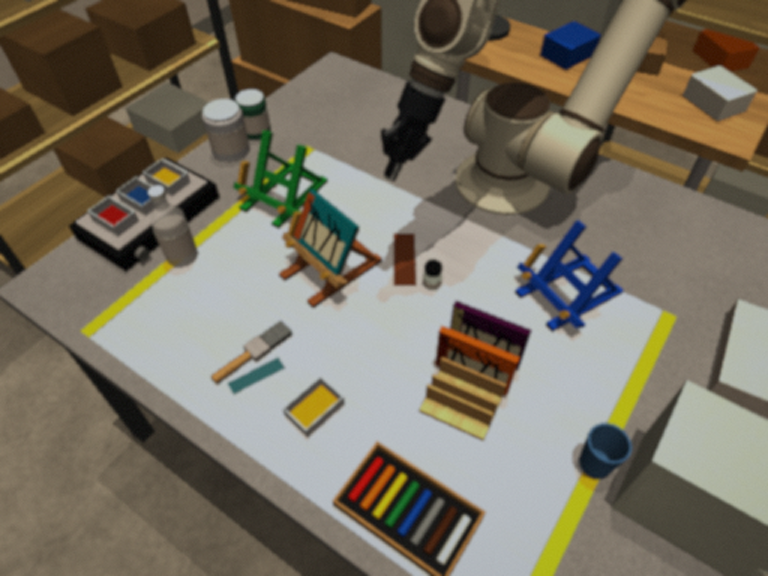

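View pics/fin.png

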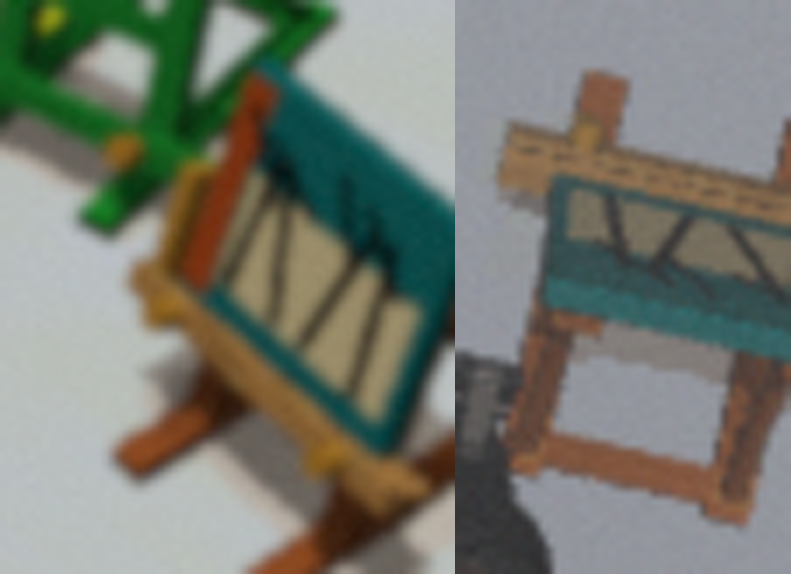

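The pictures show the panel seated with its face outward, touching the brass stop at about (185,230) in the crop. The bystanders are where they were and the arm is clear.

```bash
python3 -c "
from h import *
print(ctrl.finish_job())"
```

```text
the job is handed in; nothing more can be done
None
```

The teal panel is on the brown wooden easel, painted face outward, standing on the ledge and released. I handed the job in at about 19 s on the robot's clock, with the arm clear of everything.

- **Handling:** I gripped the panel at its top edge, lifted it out of the +x slot and tilted it 30° to match the rails. I lowered it about 1 mm at a time until it touched the ledge, at 57 mm, where the camera fit had put it. The push on the ledge briefly reached about 20 N at first touch and about 17 N during the slide. I eased off both times, and the wrist force read about 5 N just before I let go.
- **Against the stop:** It met the stop within half a millimetre of the stated home position. After releasing it, I nudged the free side edge with shut fingers. The force rose to about 11 N with almost no travel, so it is hard against the stop.
- **Flat on the rails:** The last depth check put the painted face 11 to 14 mm from the rail plane, depending on the camera (14 mm expected). It was tilted at most 0.5°, and the top edge was 177 to 179 mm up the slope (177 mm expected).
- **Other things:** The other two panels, jar, tray, bottle and mug measured within 3 mm of where they started. The brush and the look-alike easels look unmoved in the picture.
- **Disagreement:** The cameras placed the panel's centre 1.5 to 2 mm further from the stop than the touch measurement did. That is within the 2 mm calibration and blurred edges, so I relied on touch.

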